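# Build up the connector soldering fixture

## Task

Build up the soldering fixture on the black plate, one part at a time from the bottom up: first set the small plain block centred and square on the plate's marked square, then the bored block (bore up) centred and square on top of it, then seat the large connector tail down in the bore with its flange resting on the block, and last stand the white guard tube over the connector's pin end, down on the flange. Let go of each part and let it come to rest before the next, and leave the small connector, the solder spool and the tip cleaner where they are.

Things in the scene. Friction and masses are not known exactly. Their poses are not given: they have to be found in the camera images.
- plate: fixture plate, fixed to the bench: flat black plastic, 105 x 95 mm with notched corners, 10 mm thick; a thin white square outline, 54 mm across, is marked in the middle of its top. Origin: centre of its underside (directly under the centre of the marked square); z up, x and y along its edges (the marked square's sides); top at z = 10 mm.
- foot: small plain block, loose: solid steel, 42 x 42 x 30 mm high, no bore, two dark dots (screw heads) on top; 0.32 to 0.52 kg. Origin: centre of its underside; z up, x and y square to its sides.
- holder: bored block, loose: aluminium, 58 x 58 x 36 mm high, with a round bore of 38 mm diameter and 26 mm depth in the middle of its top (a 2 mm chamfer at the mouth); flat underside; 0.20 to 0.33 kg. Lies bore up. Origin: centre of its underside; z up, x and y square to its sides.
- connector: the large connector, loose, standing pin end up: steel, 47 mm high. From below: round tail 30 mm in diameter, 18 mm long; square flange 48 x 48 mm, 5 mm thick (18 to 23 mm above the origin); round pin end 32 mm in diameter, 24 mm long, open on top with brass pins inside; about 0.1 kg. Origin: centre of the tail's end (underside); z up along its axis, x and y square to the flange.
- guard: guard tube, loose, standing on end: plain white plastic tube open at both ends, 50 mm outer and 42 mm inner diameter, 36 mm high; about 0.04 kg. Origin: centre of its lower end; z up along its axis.
- small_connector: a bystander, the small connector, loose: like the large one but 30 mm high, flange 32 x 32 mm, pin end 20 mm in diameter. Not wanted in this job. Origin: centre of its underside.
- spool: a bystander, loose: solder spool standing on end, green flanges 60 mm in diameter, 44 mm high, silver core. Origin: centre of its underside.
- tip_cleaner: a bystander, loose: black conical tip cleaner with a brass top, 72 mm across at the foot, 35 mm high. Origin: centre of its underside.
There are look-alikes about, which are no part of the job. Leave any purple or red look-alike of the foot alone.

How it is judged:
By the outcome, as a careful person would: the job done as asked, in the order asked, and still so for the second after the job is handed in, with the robot touching nothing.
It also fails if it takes over 115 s, if anything falls off the work surface, if the arm or the gripper's body presses on something with over 40 N, if the wrist force passes 120 N, or if a joint passes its speed limit or range.

## Robot

A 6-joint arm with a two-finger parallel gripper is mounted at the origin on the work surface. World frame = base frame: x ahead of the robot, y to its left, z up, the work surface at z = 0. Lengths are in m, angles in rad, forces in N, time in s.
With the tool pointing down it reaches from about 0.3 to 0.775 m from the base axis. Payload 14.6 kg.
Tool frame: the origin (TCP) lies between the finger pads; the fingertips stand ctrl.tip_extent ahead of it and the grasp point (between the pads) lies 3 mm ahead of it (ctrl.tip_extent is the distance from the TCP to the fingertips, in m); z points along the fingers, y is the line along which they close (so a half turn about z gives the same grasp; the last joint's range is limited). The gripper opens to 94 mm and grips with 3 to 60 N. Pads are 16 mm wide; open, the fingers measure 119 mm over their backs; the gripper's body (75 mm by 177 mm) begins 78 mm behind the grasp point.
Start: joints at [1.198, 0.3, 1.521, -0, 1.321, -0.067], TCP at [0.166, 0.524, 0.207] pointing down, gripper open.
Joint ranges: [-3.03, 3.03], [-0.79, 2.21], [0.23, 2.52], [-1.04, 4.18], [0, 3.07], [-2.55, 2.55]. Speed limits (rad/s): [2.22, 2.22, 2.57, 3.14, 3.14, 3.14].

## Interface

Orientations are given as [roll, pitch, yaw] about the fixed x, y, z axes, in that order (R = Rz(yaw) Ry(pitch) Rx(roll)).
In Python, from station import ctrl, eyes gives the robot as it stands. The module is installed in compiled form; this text tells all that it offers.
- The arm moves only by the tool hand_motion, called after "Emit:" in YAML: its name, and indented under it one key for each argument. Schema: {"type":"object","properties":{"rows":{"type":"array","items":{"type":"array","items":{"type":"array","items":{"type":"number"},"minItems":6,"maxItems":6},"minItems":1,"maxItems":10},"minItems":1,"maxItems":1},"finger_gap":{"type":"number"},"squeeze":{"type":"number"},"only":{"type":"string"},"quiet":{"type":"boolean"},"lines":{"type":"string"}},"required":["rows"],"additionalProperties":false}. rows is a list that holds a single list of rows (three levels of brackets), with 1 to 10 rows, each of 6 numbers: dx, dy, dz in m, then a rotation vector rx, ry, rz in rad; each row shifts and turns the commanded pose from where the row before left it, along the tool's axes as they then stand; what a row does not reach is not made up. A row lasts 1/10 s, in which the tool goes at most 0.05 m and 0.15 rad, less where a joint would pass 70% of its speed; a pose out of reach is approached as far as the arm can. finger_gap is the finger opening in m, set as the call begins (left out keeps the last). The fingers move at their own pace and stop on an object; squeeze is the grip in N (left out, the last holds). Time passes only in rows, so rows that do not move let the fingers close. The tool returns the time, the measured TCP pose, the force, the opening and the grip force at its end. only (a regular expression) keeps the lines of the reply that match it, lines (a string "A,B") keeps lines A to B, and quiet returns only ok. Input that does not fit is refused with a message, and nothing moves.
- ctrl.get_obs(): the state, without advancing time (a new reading comes with each control period).
- eyes.camera(name): name is "scene" or "side" or "wrist"; returns a dict with "pixels" (420x560x3 uint8, blue, green, red), "fx", "fy", "cx", "cy" (pixels), "extrinsics" (4x4, takes a point from camera to world coordinates). Camera axes: x right, y up, looking along -z (the intrinsics and any distortion apply to the point x, -y, -z); pixel columns grow to the right and rows downward; lengths in m; the calibration is good to about 2 mm. A picture is of the moment at which its call begins. There is no depth.
- ctrl.hand_in(): hands the job in; it is judged then, once.
The state is a dict: "time_s": time; "qpos": joint angles; "joint_vel": joint speeds; "tau": joint torques, N m; "ee_pos": TCP position; "eef_rot": TCP orientation; "force": force on the tool from outside, world axes, zero at the start; "moment": the same for the moment, N m; "grip_width": finger opening in m; "grip_force": force on a finger pad.
Only numpy, scipy, OpenCV 4.12 (cv2) and the standard library are available. Lean on these libraries where they do the work, as an engineer would, in place of code of your own. Each camera call takes 0.05 s, during which the arm holds its last target. There are 200 camera calls.

## Working session

There is one attempt and no reset: what is moved stays moved. The work goes in short steps, Python scripts to look and compute and a tool call to move; the robot and the scene stay as the last step left them, time stands still between calls to the robot, and variables do not carry over. Pictures are saved under pics/ and viewed, at most 14 in all, crops included, and the job is handed in when it is done.

```bash
mkdir -p pics
```

Create h.py:
```python
import numpy as np, cv2
from station import ctrl, eyes
def snap(name,fn):
    c=eyes.camera(name); cv2.imwrite('pics/'+fn+'.png',c['pixels']); np.savez('pics/'+fn+'.npz',**{k:v for k,v in c.items()}); return c
def load(fn): return dict(np.load('pics/'+fn+'.npz',allow_pickle=True))
def ray(c,u,v):
    E=c['extrinsics']; d=np.array([(u-c['cx'])/c['fx'],-(v-c['cy'])/c['fy'],-1.]); return E[:3,3],E[:3,:3]@d
def atz(c,u,v,z):
    o,d=ray(c,u,v); return o+d*(z-o[2])/d[2]
def proj(c,p):
    E=c['extrinsics']; q=E[:3,:3].T@(np.asarray(p,float)-E[:3,3]); return np.array([c['cx']+c['fx']*q[0]/-q[2], c['cy']-c['fy']*q[1]/-q[2]])
def tri(*obs):
    A=np.zeros((3,3));b=np.zeros(3)
    for c,u,v in obs:
        o,d=ray(c,u,v); d=d/np.linalg.norm(d); M=np.eye(3)-np.outer(d,d); A+=M;b+=M@o
    return np.linalg.solve(A,b)
```

Run:
```python
from h import *
for n in ['scene','side','wrist']:
    c=snap(n,n+'0'); print(n,[k for k in c],c['fx'],c['fy'],c['cx'],c['cy'],c['extrinsics'].round(3).tolist())
a=[cv2.imread('pics/%s0.png'%n) for n in ['scene','side','wrist']]
o=ctrl.get_obs(); print(o['ee_pos'],o['eef_rot'],o['force'],ctrl.tip_extent)
cv2.imwrite('pics/sc.png',cv2.resize(a[0],(800,600))); cv2.imwrite('pics/si.png',cv2.resize(a[1],(800,600)))
```

```text
scene ['pixels', 'fx', 'fy', 'cx', 'cy', 'extrinsics'] 461.4456913641631 461.4456913641631 279.99004273407695 209.95716270162902 [[-0.003, -0.849, 0.528, 1.12], [1.0, 0.006, 0.016, -0.021], [-0.017, 0.528, 0.849, 0.866], [0.0, 0.0, 0.0, 1.0]]
side ['pixels', 'fx', 'fy', 'cx', 'cy', 'extrinsics'] 418.8205918667206 418.8205918667206 279.53283844134336 205.71725745846854 [[0.944, 0.202, -0.26, 0.375], [-0.329, 0.525, -0.785, -0.755], [-0.022, 0.826, 0.563, 0.581], [0.0, 0.0, 0.0, 1.0]]
wrist ['pixels', 'fx', 'fy', 'cx', 'cy', 'extrinsics'] 319.2031726289483 319.2031726289483 281.18183158752174 210.78065180810322 [[0.301, -0.926, -0.228, 0.1], [0.954, 0.292, 0.073, 0.545], [-0.001, -0.239, 0.971, 0.384], [0.0, 0.0, 0.0, 1.0]]
[0.16550139 0.52429723 0.20663202] [-3.14071283e+00 -1.00660873e-04  2.83581397e+00] [-0.57591076 -0.25806942  0.40429272] 0.022
```

View pics/sc.png

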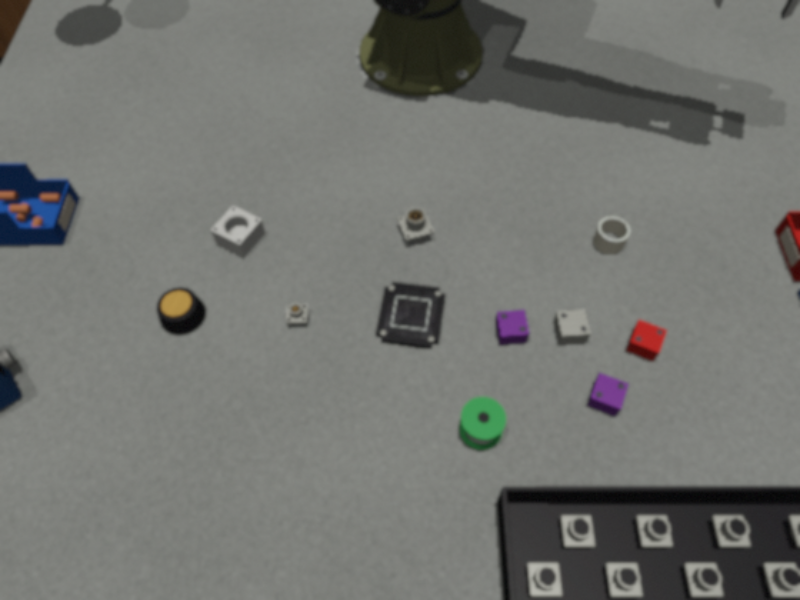

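View pics/si.png

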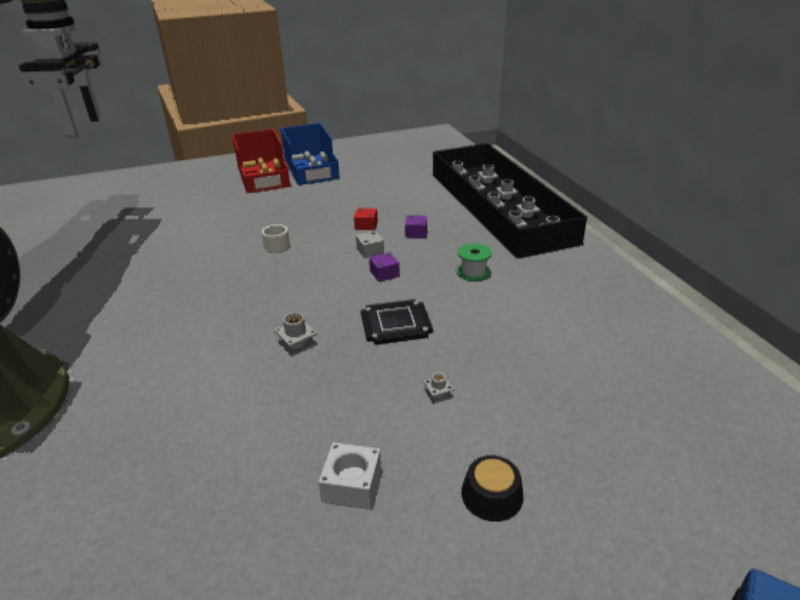

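Scene (800-px view): the foot candidates are grey (573,325), purple (512,326), purple (608,393) and red (647,340). The grey one with two dots fits the description. Others in the scene view: plate (411,314), holder (237,229), large connector (416,225), small connector (297,314), guard (613,233). In the side view: foot (370,240), plate (396,320), holder (350,470), connector (295,325), guard (276,236).

Run:
```python
from h import *
s=load('scene0'); d=load('side0')
P={'foot_top':((573,318),(370,237)),'plate':((411,314),(396,319)),'holder_top':((238,224),(351,464)),'conn_top':((416,216),(293,319)),'guard_top':((613,226),(276,231)),'purple':((512,320),(384,261)),'small':((297,309),(438,378)),'red':((648,333),(366,213))}
for k,(a,b) in P.items():
    a=np.array(a)*.7;b=np.array(b)*.7
    p=tri((s,*a),(d,*b)); print(k,p.round(3),(proj(s,p)-a).round(1),(proj(d,p)-b).round(1))
a=s['pixels'][190:300,330:480]; cv2.imwrite('pics/footcrop.png',cv2.resize(a,None,fx=5,fy=5,interpolation=cv2.INTER_CUBIC))
w=load('wrist0')
print(proj(w,[.42,.24,.03]))
```

```text
foot_top [0.638 0.214 0.034] [-0.8  1.3] [-1.  -0.7]
plate [ 0.611 -0.02   0.008] [-0.1  0.2] [-0.2 -0.1]
holder_top [ 0.46  -0.299  0.035] [-0.7  1. ] [-1.5 -0.8]
conn_top [ 0.451 -0.011  0.044] [-0.1  0.1] [-0.1 -0.1]
guard_top [0.473 0.298 0.038] [-0.8  1.5] [-1.  -0.9]
purple [0.638 0.126 0.03 ] [-0.7  1.1] [-0.9 -0.6]
small [ 0.613 -0.191  0.026] [-0.4  0.5] [-0.6 -0.3]
red [0.662 0.319 0.031] [-0.7  1.1] [-0.7 -0.5]
[139.77407658 429.23639498]
```

View pics/footcrop.png

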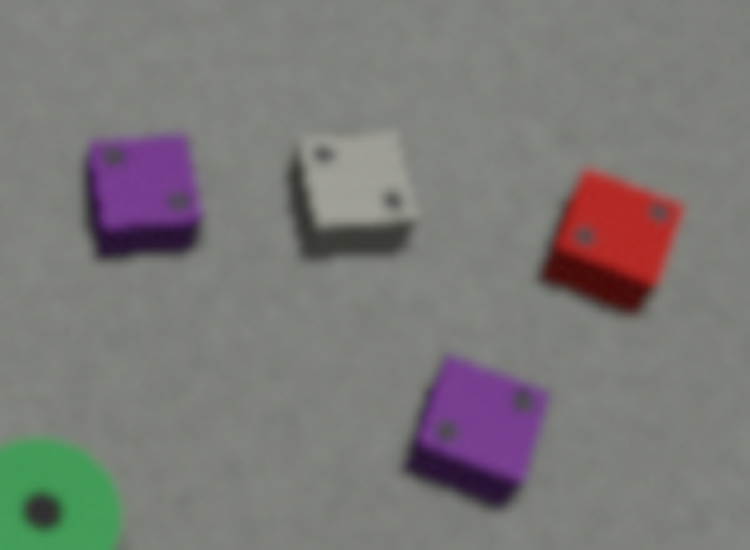

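The close crop confirms it: the grey block at (355,180) has two dots and is the foot, and the purple and red blocks are decoys. The measured heights agree with the text. Moving above the foot.

Add to h.py:
```python
from scipy.spatial.transform import Rotation as Ro
def go(x,y,z,yaw=None):
    "delta in current tool axes (translation first, then turn about tool z)"
    o=ctrl.get_obs(); R=Ro.from_euler('xyz',o['eef_rot']).as_matrix()
    d=R.T@(np.array([x,y,z])-o['ee_pos']); print('tool delta',d.round(4),'at',o['ee_pos'].round(4),o['eef_rot'].round(4))
    if yaw is not None:
        e=Ro.from_matrix(R.T@Ro.from_euler('xyz',[np.pi,0,yaw]).as_matrix()).as_rotvec(); print('rotvec',e.round(4))
```

```text
(no output)
```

Emit:
hand_motion:
  rows:
    - [[-0.045,-0.013,0,0,0,0],[-0.045,-0.013,0,0,0,0],[-0.045,-0.013,0,0,0,0],[-0.045,-0.013,0,0,0,0],[-0.045,-0.013,0,0,0,0],[-0.045,-0.013,0,0,0,0],[-0.045,-0.013,0,0,0,0],[-0.045,-0.013,0,0,0,0],[-0.045,-0.013,0,0,0,0],[-0.045,-0.013,0,0,0,0]]
  finger_gap: 0.07

```text
time_s: 1.15
ee_pos: [0.5569, 0.2636, 0.2069]
eef_rot: [-3.141, -0.0, 2.836]
force: [0.0, 0.0, 0.7]
grip_width: 0.0699
grip_force: 0.0
```

Emit:
hand_motion:
  rows:
    - [[-0.045,-0.013,0,0,0,0.15],[-0.045,-0.013,0,0,0,0.15],[0,0,0,0,0,0.15],[0,0,0,0,0,0.15],[0,0,0,0,0,0.15],[0,0,0,0,0,0.15],[0,0,0,0,0,0.15],[0,0,0,0,0,0.15],[0,0,0,0,0,0.065],[0,0,0,0,0,0]]

```text
time_s: 2.15
ee_pos: [0.6292, 0.2076, 0.2067]
eef_rot: [-3.141, 0.0, 1.57]
force: [0.2, -0.2, -1.6]
grip_width: 0.0701
grip_force: 0.0
```

Run:
```python
from h import *
go(.638,.214,.2,np.pi/2)
c=snap('wrist','w1'); cv2.imwrite('pics/w1b.png',cv2.resize(c['pixels'],(800,600)))
print(c['extrinsics'].round(3).tolist(), proj(c,[.638,.214,.03]))
```

```text
tool delta [0.0064 0.0088 0.0067] at [0.6292 0.2076 0.2067] [-3.1410e+00  2.0000e-04  1.5698e+00]
rotvec [-0.0006  0.0002 -0.001 ]
[[1.0, 0.001, 0.001, 0.63], [-0.001, 0.971, 0.239, 0.277], [-0.0, -0.239, 0.971, 0.384], [0.0, 0.0, 0.0, 1.0]] [288.53752447 189.59853206]
```

View pics/w1b.png

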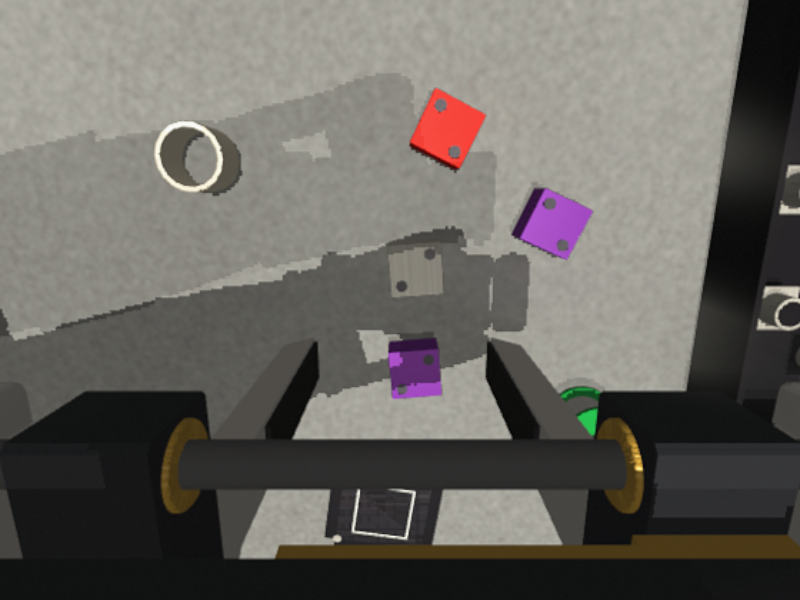

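The wrist view shows the foot at (415,272), clear of the decoys: purple (415,368), purple (553,222), red (448,128). Enlarging to read the corners.

Run:
```python
from h import *
a=load('w1')['pixels'][165:217,258:322].astype(float); a=np.clip(a*1.6,0,255).astype(np.uint8)
cv2.imwrite('pics/w1f.png',cv2.resize(a,None,fx=11,fy=11,interpolation=cv2.INTER_CUBIC))
```

```text
(no output)
```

View pics/w1f.png

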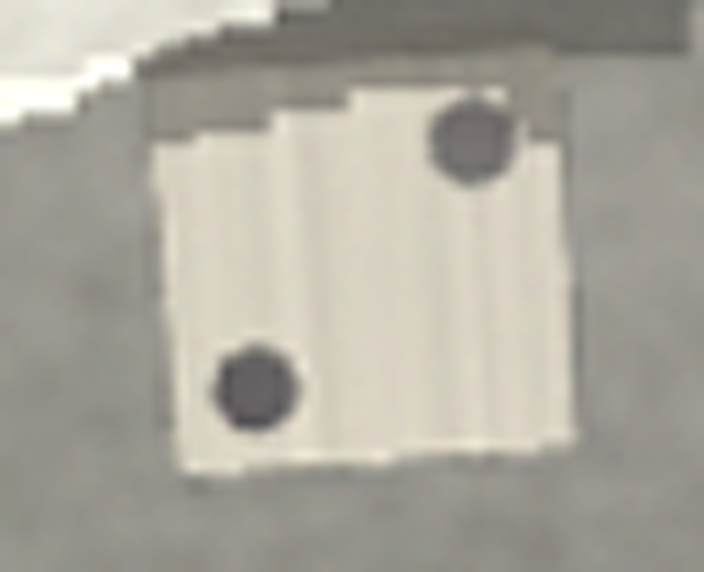

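Add to h.py:
```python
def px(x,y,s,x0,y0): return x0+(x+.5)/s-.5, y0+(y+.5)/s-.5
def ang(p,q): return np.degrees(np.arctan2(q[1]-p[1],q[0]-p[0]))
```

Run:
```python
from h import *
c=load('w1'); f=lambda x,y,z=.03: atz(c,*px(x,y,11,258,165),z)
for q in [(145,80),(555,52),(575,442),(183,473)]: print(f(*q).round(4))
C=(f(255,388)+f(472,142))/2; print('centre dots',C, 'yaw',ang(f(183,473),f(575,442)),ang(f(183,473),f(152,145))-90, 'size',np.linalg.norm(f(183,473)-f(575,442)))
g=lambda x,y: atz(c,x*.7-.15,y*.7-.15,.01)
for q in [(360,487),(414,492),(407,539),(353,531)]: print('plate',g(*q).round(4))
y=np.radians(4.8)+np.pi/2
go(C[0],C[1],.10,y)
```

```text
[0.6181 0.234  0.03  ]
[0.6595 0.2368 0.03  ]
[0.6623 0.1965 0.03  ]
[0.6217 0.1933 0.03  ]
centre dots [0.64020978 0.21498531 0.03      ] yaw 4.579512599287515 4.889726680956457 size 0.04070355515649327
plate [0.5901 0.0049 0.01  ]
plate [ 6.409e-01 -6.000e-04  1.000e-02]
plate [ 0.6343 -0.0529  0.01  ]
plate [ 0.5822 -0.0438  0.01  ]
tool delta [0.0074 0.0111 0.1067] at [0.6292 0.2076 0.2067] [-3.1410e+00  2.0000e-04  1.5725e+00]
rotvec [-0.0006  0.0001 -0.082 ]
```

Emit:
hand_motion:
  rows:
    - [[0.0074,0.0111,0.0,0,0,-0.082],[0,0,0,0,0,0],[0,0,0.045,0,0,0],[0,0,0.045,0,0,0],[0,0,0.04,0,0,0],[0,0,0.03,0,0,0],[0,0,0.0217,0,0,0],[0,0,0,0,0,0]]
  finger_gap: 0.07

```text
time_s: 3.0
ee_pos: [0.6384, 0.2143, 0.0219]
eef_rot: [-3.136, 0.001, 1.652]
force: [-0.5, -0.5, -0.2]
grip_width: 0.0705
grip_force: 0.0
```

Emit:
hand_motion:
  rows:
    - [[0,0,0,0,0,0],[0,0,0,0,0,0],[0,0,0,0,0,0],[0,0,0,0,0,0],[0,0,0,0,0,0],[0,0,0,0,0,0]]
  finger_gap: 0.03
  squeeze: 40

```text
time_s: 3.6
ee_pos: [0.6407, 0.2151, 0.0264]
eef_rot: [3.141, -0.0, 1.653]
force: [-3.0, -0.8, 7.1]
grip_width: 0.0413
grip_force: 40.0
```

Emit:
hand_motion:
  rows:
    - [[0,0,-0.02,0,0,0],[0,0,-0.04,0,0,0],[0,0,-0.04,0,0,0],[0,0,-0.03,0,0,0],[0,0,0,0,0,0]]

```text
time_s: 4.1
ee_pos: [0.6418, 0.2155, 0.16]
eef_rot: [3.135, -0.001, 1.653]
force: [0.2, 0.6, -4.5]
grip_width: 0.0413
grip_force: 40.0
```

Emit:
hand_motion:
  rows:
    - [[-0.02,-0.004,-0.007,0,0,0],[-0.04,-0.009,-0.007,0,0,0],[-0.045,-0.009,-0.007,0,0,0],[-0.045,-0.009,-0.007,0,0,0],[-0.045,-0.009,-0.007,0,0,0],[-0.035,-0.009,-0.005,0,0,0.1],[0,0,0,0,0,0.1],[0,0,0,0,0,0],[0,0,0,0,0,0]]

```text
time_s: 5.0
ee_pos: [0.6098, -0.0183, 0.1939]
eef_rot: [-3.139, 0.0, 1.456]
force: [0.2, -0.1, -4.3]
grip_width: 0.0409
grip_force: 40.0
```

Run:
```python
from h import *
go(.612,-.022,.2,np.pi/2)
c=snap('wrist','w2'); print(proj(c,[.612,-.022,.01]))
a=c['pixels'][130:280,180:380]; cv2.imwrite('pics/w2b.png',cv2.resize(a,None,fx=4,fy=4,interpolation=cv2.INTER_CUBIC))
```

```text
tool delta [-0.0035  0.0026 -0.0061] at [ 0.6098 -0.0183  0.1939] [-3.1394  0.      1.4557]
rotvec [-2.200e-03 -1.000e-04 -1.151e-01]
[283.25704627 197.04110187]
```

View pics/w2b.png

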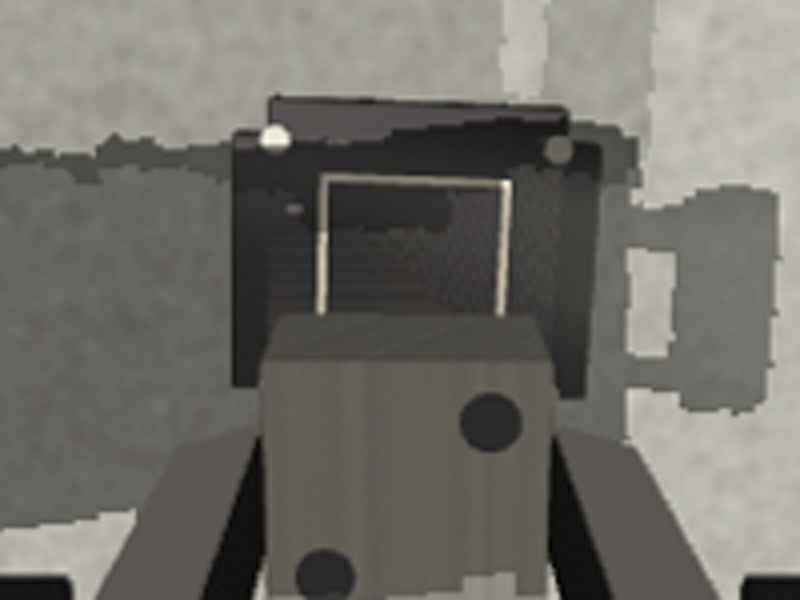

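Run:
```python
from h import *
c=load('w2'); f=lambda x,y,z=.01: atz(c,*px(x,y,4,180,130),z)[:2]
tl,tr,bl,br=f(319,174),f(513,180),f(315,312),f(506,312)
print(tl,tr,np.linalg.norm(tr-tl),ang(tl,tr),ang(bl,tl)-90,ang(br,tr)-90)
# other estimates: foot in hand dots
d1,d2=f(491,422,.1975),f(326,577,.1975); print('foot centre in hand',(d1+d2)/2, ang(f(265,357,.1975),f(553,357,.1975)))
for a in [np.mean([ang(tl,tr),ang(bl,tl)-90,ang(br,tr)-90]), ang(tl,tr)]:
    r=np.radians(a); C=(tl+tr)/2+27e-3*np.array([np.sin(r),-np.cos(r)]); print(a,C); go(*C,.1,np.pi/2+r)
```

```text
[0.58823704 0.00856252] [6.42695831e-01 5.52003860e-04] 0.05504478140769628 -8.367817605332613 -9.202518752341689 -8.494429888500264
foot centre in hand [ 0.61053564 -0.01833108] -6.5772022076957155
-8.688255415391522 [ 0.61138787 -0.02213291]
tool delta [-0.004   0.0021  0.0942] at [ 0.6099 -0.0179  0.1942] [-3.1398  0.      1.4561]
rotvec [-0.0018  0.0001  0.037 ]
-8.367817605332613 [ 0.6115372 -0.0221553]
tool delta [-0.004   0.0023  0.0942] at [ 0.6099 -0.0179  0.1942] [-3.1398  0.      1.4561]
rotvec [-0.0018  0.0001  0.0314]
```

Emit:
hand_motion:
  rows:
    - [[-0.004,0.0018,0,0,0,0.034],[0,0,0.03,0,0,0],[0,0,0.04,0,0,0],[0,0,0.04,0,0,0],[0,0,0.03,0,0,0],[0,0,0.012,0,0,0],[0,0,0,0,0,0],[0,0,0,0,0,0],[0,0,0,0,0,0]]

```text
time_s: 5.95
ee_pos: [0.6127, -0.0225, 0.0453]
eef_rot: [3.139, -0.0, 1.419]
force: [-0.2, -0.9, -3.1]
grip_width: 0.0412
grip_force: 40.0
```

Run:
```python
from h import *
go(.6115,-.0221,.0364,np.pi/2-np.radians(8.5))
```

```text
tool delta [ 0.0002 -0.0013  0.0089] at [ 0.6127 -0.0225  0.0453] [ 3.1387e+00 -2.0000e-04  1.4189e+00]
rotvec [ 0.0029 -0.0002 -0.0036]
```

Emit:
hand_motion:
  rows:
    - [[0,-0.0015,0.004,0.003,0,-0.003],[0,0,0.003,0,0,0],[0,0,0,0,0,0],[0,0,0,0,0,0],[0,0,0,0,0,0]]

```text
time_s: 6.45
ee_pos: [0.6103, -0.0222, 0.0365]
eef_rot: [-3.139, -0.0, 1.422]
force: [-1.1, -0.0, -1.3]
grip_width: 0.0414
grip_force: 40.0
```

Run:
```python
from h import *
go(.611,-.0221,.0364,np.pi/2-np.radians(8.5))
```

```text
tool delta [0.0002 0.0007 0.0001] at [ 0.6103 -0.0222  0.0365] [-3.1388 -0.      1.4218]
rotvec [-0.0028 -0.     -0.0007]
```

Emit:
hand_motion:
  rows:
    - [[0,0,0.001,0,0,0],[0,0,0,0,0,0],[0,0,0,0,0,0]]

```text
time_s: 6.75
ee_pos: [0.6103, -0.0222, 0.0364]
eef_rot: [-3.139, -0.0, 1.422]
force: [-5.2, 0.9, 9.7]
grip_width: 0.0413
grip_force: 40.0
```

Emit:
hand_motion:
  rows:
    - [[0,0,0,0,0,0],[0,0,0,0,0,0],[0,0,0,0,0,0],[0,0,-0.03,0,0,0],[0,0,-0.04,0,0,0],[0,0,-0.04,0,0,0],[0,0,-0.04,0,0,0],[0,0,0,0,0,0],[0,0,0,0,0,0]]
  finger_gap: 0.07

```text
time_s: 7.65
ee_pos: [0.6108, -0.0223, 0.1858]
eef_rot: [-3.14, -0.0, 1.422]
force: [0.4, 0.2, -1.1]
grip_width: 0.0702
grip_force: 0.0
```

Run:
```python
from h import *
go(.46,-.299,.2)
c=snap('wrist','w3')
a=c['pixels'][120:270,180:380]; cv2.imwrite('pics/w3b.png',cv2.resize(a,None,fx=4,fy=4,interpolation=cv2.INTER_CUBIC))
```

```text
tool delta [-0.296  -0.1081 -0.0141] at [ 0.6108 -0.0223  0.1858] [-3.1399e+00 -1.0000e-04  1.4218e+00]
```

View pics/w3b.png

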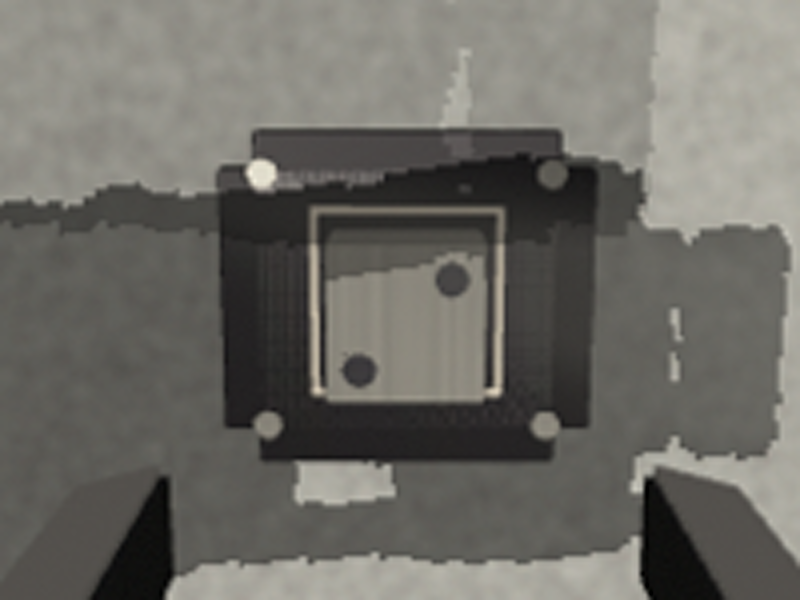

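Run:
```python
from h import *
c=load('w3'); f=lambda x,y,z=.01: atz(c,*px(x,y,4,180,120),z)[:2]
q=[f(309,206),f(506,208),f(502,398),f(313,398)]
print('square',np.mean(q,0),ang(q[0],q[1]),ang(q[3],q[2]),[np.linalg.norm(q[i]-q[i-1]).round(4) for i in range(4)])
d=(f(359,370,.04)+f(452,280,.04))/2; print('foot',d,ang(f(328,403,.04),f(487,402,.04)))
s=[f(262,173),f(552,173),f(545,425),f(267,425)]; print('screws',np.mean(s,0),ang(s[0],s[1]),ang(s[3],s[2]))
R=Ro.from_euler('xyz',ctrl.get_obs()['eef_rot']).as_matrix(); e=np.append(np.mean(q,0)-d,0); print('err tool',R.T@e)
```

```text
square [ 0.61145814 -0.02259185] -9.123958961860811 -8.529316582950763 [np.float64(0.0551), np.float64(0.0545), np.float64(0.0545), np.float64(0.0542)]
foot [ 0.61090704 -0.02218291] -8.155158757437452
screws [ 0.61126444 -0.0219206 ] -8.544863875230098 -8.527359196099702
err tool [-3.22613111e-04  6.05689124e-04 -2.40585940e-06]
```

Foot is within 0.6 mm of the square's centre and aligned. On to the holder.

Emit:
hand_motion:
  rows:
    - [[-0.03,-0.01,-0.002,0,0,0],[-0.045,-0.017,-0.002,0,0,0],[-0.045,-0.017,-0.002,0,0,0],[-0.045,-0.017,-0.002,0,0,0],[-0.045,-0.017,-0.002,0,0,0],[-0.045,-0.017,-0.002,0,0,0],[-0.041,-0.013,-0.002,0,0,0],[0,0,0,0,0,0],[0,0,0,0,0,0]]
  finger_gap: 0.08

```text
time_s: 8.6
ee_pos: [0.4592, -0.2992, 0.1983]
eef_rot: [-3.137, -0.001, 1.42]
force: [0.4, 0.3, 1.1]
grip_width: 0.0798
grip_force: 0.0
```

Run:
```python
from h import *
c=snap('wrist','w4')
a=c['pixels'][120:270,180:380]; cv2.imwrite('pics/w4b.png',cv2.resize(a,None,fx=4,fy=4,interpolation=cv2.INTER_CUBIC))
```

```text
(no output)
```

View pics/w4b.png

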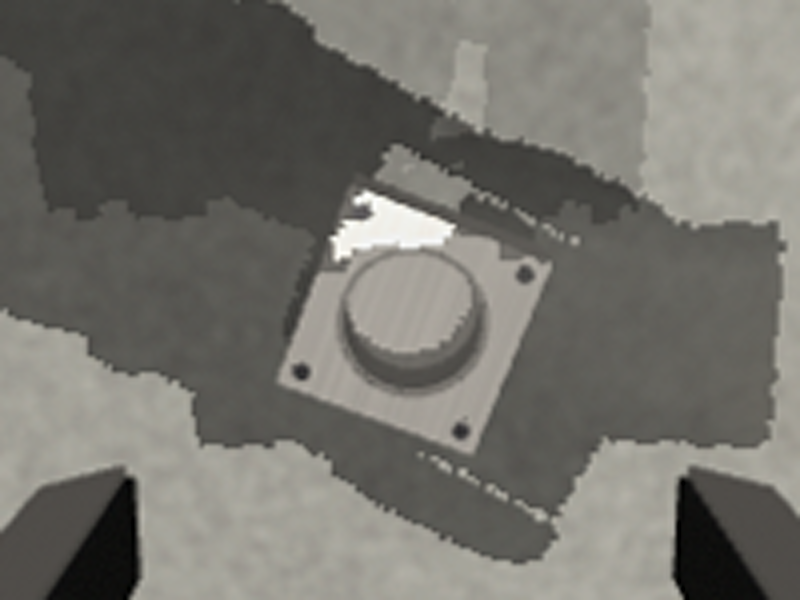

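Run:
```python
from h import *
c=load('w4'); f=lambda x,y,z=.036: atz(c,*px(x,y,4,180,120),z)[:2]
q=[f(277,382),f(473,453),f(552,263),f(358,190)]
print('holder',np.mean(q,0),[np.linalg.norm(q[i]-q[i-1]).round(4) for i in range(4)],ang(q[0],q[1]),ang(q[3],q[2]),ang(q[1],q[2])-90,ang(q[0],q[3])-90)
print('diag mids',(q[0]+q[2])/2,'screwdiag',(f(301,372)+f(525,274))/2,ang(f(301,372),f(461,431)),'bore',f(413,320.5))
print('bystander table check', )
a=np.radians(np.mean([ang(q[0],q[1]),ang(q[1],q[2])-90])); C=(q[0]+q[2])/2
go(*C,.1,a+np.pi/2)
```

```text
holder [ 0.46097819 -0.30235877] [np.float64(0.0574), np.float64(0.0579), np.float64(0.0573), np.float64(0.0555)] -29.271135157009898 -29.23992367259416 -29.6750886908656 -32.04298530490861
diag mids [ 0.46046504 -0.30206248] screwdiag [ 0.46019462 -0.3020983 ] -29.547389455305 bore [ 0.46061184 -0.30132499]
bystander table check
tool delta [-0.0035  0.0017  0.0985] at [ 0.4598 -0.2985  0.1985] [-3.1369e+00 -1.1000e-03  1.4215e+00]
rotvec [-4.800e-03 -2.000e-04  3.651e-01]
```

Emit:
hand_motion:
  rows:
    - [[-0.0033,0.0015,0,0,0,0],[0,0,0.02,0,0,0.125],[0,0,0.03,0,0,0.12],[0,0,0.03,0,0,0.12],[0,0,0.035,0,0,0],[0,0,0.03,0,0,0],[0,0,0.025,0,0,0],[0,0,0,0,0,0],[0,0,0,0,0,0]]
  finger_gap: 0.08

```text
time_s: 9.55
ee_pos: [0.461, -0.3019, 0.0301]
eef_rot: [-3.139, 0.001, 1.058]
force: [-1.0, 0.8, 1.2]
grip_width: 0.0801
grip_force: 0.0
```

Emit:
hand_motion:
  rows:
    - [[0,0,0,0,0,0],[0,0,0,0,0,0],[0,0,0,0,0,0],[0,0,0,0,0,0],[0,0,0,0,0,0]]
  finger_gap: 0.04
  squeeze: 40

```text
time_s: 10.05
ee_pos: [0.4607, -0.3026, 0.0305]
eef_rot: [-3.14, 0.001, 1.057]
force: [-1.2, 0.7, 7.2]
grip_width: 0.0575
grip_force: 40.0
```

Emit:
hand_motion:
  rows:
    - [[0,0,-0.02,0,0,0],[0,0,-0.04,0,0,0],[0,0,-0.045,0,0,-0.12],[0,0,-0.045,0,0,-0.12],[0,0,-0.03,0,0,-0.125],[0,0,0,0,0,0],[0,0,0,0,0,0]]

```text
time_s: 10.75
ee_pos: [0.4607, -0.3023, 0.2091]
eef_rot: [-3.138, -0.0, 1.42]
force: [0.3, 0.0, -3.4]
grip_width: 0.0571
grip_force: 40.0
```

Run:
```python
from h import *
go(.6114,-.0222,.215,np.pi/2-np.radians(8.6))
```

```text
tool delta [ 0.2996  0.1068 -0.0062] at [ 0.4607 -0.3023  0.2091] [-3.1383e+00 -2.0000e-04  1.4196e+00]
rotvec [-0.0033 -0.0002 -0.0011]
```

Emit:
hand_motion:
  rows:
    - [[0.025,0.009,-0.001,0,0,0],[0.045,0.016,-0.001,0,0,0],[0.045,0.016,-0.001,0,0,0],[0.045,0.016,-0.001,0,0,0],[0.045,0.016,-0.001,0,0,0],[0.045,0.016,-0.001,0,0,0],[0.035,0.012,0,0,0,0],[0.0146,0.0058,0,0,0,0],[0,0,0,0,0,0],[0,0,0,0,0,0]]

```text
time_s: 11.75
ee_pos: [0.6104, -0.0228, 0.214]
eef_rot: [-3.136, 0.0, 1.421]
force: [-0.8, -0.0, -3.1]
grip_width: 0.0574
grip_force: 40.0
```

Run:
```python
from h import *
go(.6114,-.0222,.07,np.pi/2-np.radians(8.6))
c=snap('wrist','w5')
a=c['pixels'][130:340,180:380]; cv2.imwrite('pics/w5b.png',cv2.resize(a,None,fx=2.85,fy=2.85,interpolation=cv2.INTER_CUBIC))
```

```text
tool delta [0.0008 0.0016 0.144 ] at [ 0.6104 -0.0228  0.214 ] [-3.1364e+00  4.0000e-04  1.4207e+00]
rotvec [-0.0052  0.0004 -0.    ]
```

View pics/w5b.png

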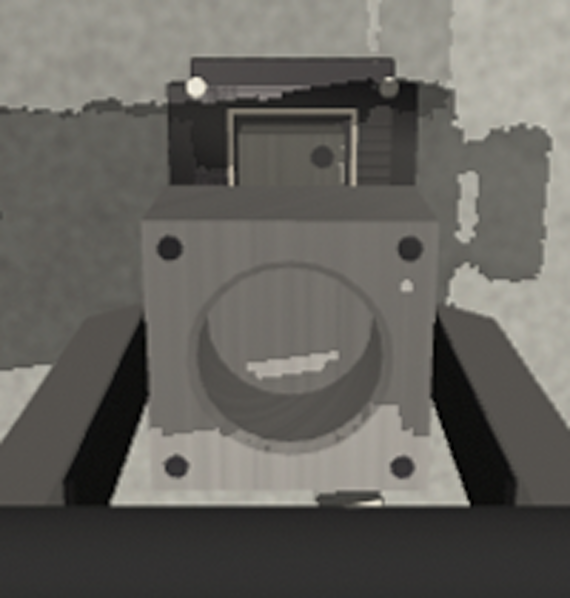

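Run:
```python
from h import *
c=load('w5'); f=lambda x,y,z: atz(c,*px(x,y,2.85,180,130),z)[:2]
z=.2195
s=[f(170,248,z),f(410,248,z),f(402,467,z),f(176,467,z)]
# diagonal intersection = mean for square
m=np.mean(s,0); print('holder in hand',m,[np.linalg.norm(s[i]-s[i-1]).round(4) for i in range(4)],ang(s[0],s[1]),ang(s[3],s[2]), 'edge',ang(f(141,220,z),f(438,220,z)))
print('foot dot',f(322,157,.04))
w=load('w3'); print('dot before',atz(w,*px(452,280,4,180,120),.04))
R=Ro.from_euler('xyz',ctrl.get_obs()['eef_rot']).as_matrix(); e=np.append(np.array([.6110,-.0222])-m,0); print('err tool',R.T@e)
```

```text
holder in hand [ 0.61108328 -0.02296631] [np.float64(0.0472), np.float64(0.047), np.float64(0.0471), np.float64(0.047)] -8.538873390027785 -8.460218653154936 edge -8.548258192972519
foot dot [ 0.62466474 -0.01236392]
dot before [ 0.62458513 -0.01219482  0.04      ]
err tool [ 7.45125479e-04 -1.97379793e-04  6.33724176e-07]
```

Emit:
hand_motion:
  rows:
    - [[0.0008,0,0.015,0,0,0],[0,0,0.035,0,0,0],[0,0,0.04,0,0,0],[0,0,0.03,0,0,0],[0,0,0.015,0,0,0],[0,0,0.003,0,0,0],[0,0,0,0,0,0],[0,0,0,0,0,0]]

```text
time_s: 12.6
ee_pos: [0.6116, -0.0215, 0.0791]
eef_rot: [-3.141, -0.0, 1.421]
force: [0.2, 0.3, -2.3]
grip_width: 0.0569
grip_force: 40.0
```

Run:
```python
from h import *
go(.6105,-.0222,.0705,np.pi/2-np.radians(8.6))
```

```text
tool delta [-0.0008 -0.0009  0.0086] at [ 0.6116 -0.0215  0.0791] [-3.1412e+00 -1.0000e-04  1.4214e+00]
rotvec [-0.0004 -0.0001  0.0007]
```

Emit:
hand_motion:
  rows:
    - [[0,0,0.004,0,0,0],[0,0,0.003,0,0,0],[0,0,0,0,0,0],[0,0,0,0,0,0],[0,0,0,0,0,0]]

```text
time_s: 13.1
ee_pos: [0.6109, -0.0211, 0.0706]
eef_rot: [-3.139, -0.0, 1.422]
force: [0.7, 0.2, -1.0]
grip_width: 0.0573
grip_force: 40.0
```

Emit:
hand_motion:
  rows:
    - [[0,0,0.001,0,0,0],[0,0,0,0,0,0],[0,0,0,0,0,0]]

```text
time_s: 13.4
ee_pos: [0.611, -0.0211, 0.0705]
eef_rot: [-3.139, -0.0, 1.422]
force: [-3.3, 0.3, 8.7]
grip_width: 0.0575
grip_force: 40.0
```

Emit:
hand_motion:
  rows:
    - [[0,0,0,0,0,0],[0,0,0,0,0,0],[0,0,0,0,0,0],[0,0,-0.03,0,0,0],[0,0,-0.04,0,0,0],[0,0,-0.04,0,0,0],[0,0,-0.04,0,0,0],[0,0,0,0,0,0],[0,0,0,0,0,0]]
  finger_gap: 0.08

```text
time_s: 14.3
ee_pos: [0.6113, -0.0212, 0.2196]
eef_rot: [-3.14, 0.0, 1.422]
force: [-1.0, -0.3, -0.6]
grip_width: 0.0799
grip_force: 0.0
```

Run:
```python
from h import *
go(.451,-.011,.21)
c=snap('wrist','w6')
a=c['pixels'][120:270,180:380]; cv2.imwrite('pics/w6b.png',cv2.resize(a,None,fx=4,fy=4,interpolation=cv2.INTER_CUBIC))
```

```text
tool delta [-0.0137 -0.16    0.0099] at [ 0.6113 -0.0212  0.2196] [-3.1397  0.      1.4218]
```

View pics/w6b.png

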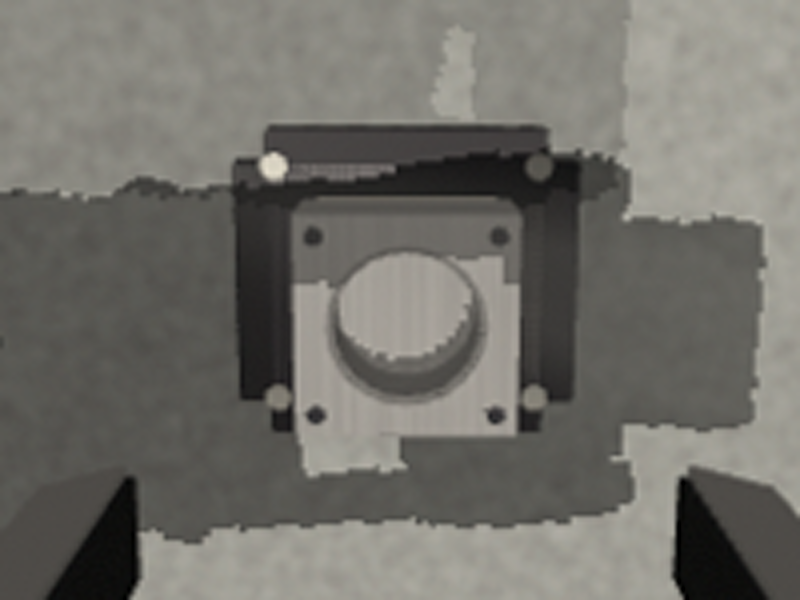

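Run:
```python
from h import *
c=load('w6'); f=lambda x,y,z=.076: atz(c,*px(x,y,4,180,120),z)[:2]
s=[f(313,237),f(499,237),f(496,415),f(316,415)]; m=np.mean(s,0); print('holder',m,ang(s[0],s[1]),'bore',f(408,325),[np.linalg.norm(s[i]-s[i-1]).round(4) for i in range(4)])
p=[f(272,166,.01),f(539,166,.01),f(534,398,.01),f(278,398,.01)]; mp=np.mean(p,0);print('plate screws',mp,ang(p[0],p[1]))
R=Ro.from_euler('xyz',ctrl.get_obs()['eef_rot']).as_matrix(); print(R.T@np.append(m-mp,0))
```

```text
holder [ 0.61156919 -0.02128678] -8.538495756112805 bore [ 0.61217931 -0.02070925] [np.float64(0.0468), np.float64(0.047), np.float64(0.0468), np.float64(0.0471)]
plate screws [ 0.61125706 -0.02196214] -8.544136567701864
[ 7.14232812e-04  2.08362511e-04 -9.46077031e-07]
```

Holder is within 0.8 mm of centre and square. On to the connector.

Emit:
hand_motion:
  rows:
    - [[-0.0037,-0.03,0,0,0,0],[-0.005,-0.045,0,0,0,0],[-0.005,-0.045,0.0,0,0,0],[0,-0.04,0.0,0,0,0],[0,0,0,0,0,0],[0,0,0,0,0,0]]
  finger_gap: 0.05

```text
time_s: 14.95
ee_pos: [0.4507, -0.011, 0.2193]
eef_rot: [-3.138, 0.0, 1.422]
force: [0.6, -0.5, 0.4]
grip_width: 0.0501
grip_force: 0.0
```

Run:
```python
from h import *
c=snap('wrist','w7'); print(ctrl.get_obs()['ee_pos'])
a=c['pixels'][120:270,180:380]; cv2.imwrite('pics/w7b.png',cv2.resize(a,None,fx=4,fy=4,interpolation=cv2.INTER_CUBIC))
```

```text
[ 0.45128433 -0.01108801  0.21931409]
```

View pics/w7b.png

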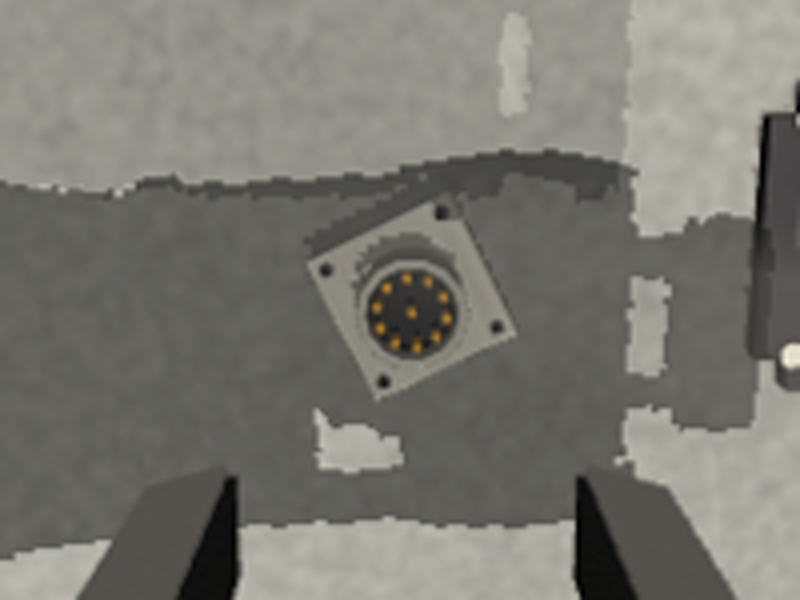

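Run:
```python
from h import *
c=load('w7'); f=lambda x,y,z=.023: atz(c,*px(x,y,4,180,120),z)[:2]
s=[f(384,382),f(498,328),f(441,213),f(325,270)]; m=np.mean(s,0); print('conn',m,[ang(s[0],s[1]),ang(s[3],s[2]),ang(s[1],s[2])-90],[np.linalg.norm(s[i]-s[i-1]).round(4) for i in range(4)],'rim',f(411.5,314,.047),'corners',[f(*q).round(4) for q in [(378,400),(516,333),(447,198),(308,263)]])
a=np.radians(ang(s[0],s[1])); go(*m,.0475,np.pi/2+a)
```

```text
conn [ 0.45193889 -0.01390388] [np.float64(17.523114237712775), np.float64(17.725983945726522), np.float64(18.102698525993304)] [np.float64(0.0384), np.float64(0.0381), np.float64(0.0386), np.float64(0.0382)] rim [ 0.45182871 -0.0135271 ] corners [array([ 0.4371, -0.0432]), array([ 0.4812, -0.0288]), array([0.4665, 0.0143]), array([0.4231, 0.0014])]
tool delta [-0.0027  0.0017  0.1718] at [ 0.4513 -0.0111  0.2193] [-3.1380e+00  1.0000e-04  1.4218e+00]
rotvec [-0.0036 -0.0008 -0.4548]
```

Emit:
hand_motion:
  rows:
    - [[-0.0027,0.0012,0,0,0,0],[0,0,0.02,0,0,-0.12],[0,0,0.03,0,0,-0.12],[0,0,0.04,0,0,-0.12],[0,0,0.04,0,0,-0.098],[0,0,0.028,0,0,0],[0,0,0.01,0,0,0],[0,0,0.004,0,0,0],[0,0,0,0,0,0],[0,0,0,0,0,0]]
  finger_gap: 0.05

```text
time_s: 16.0
ee_pos: [0.452, -0.0139, 0.0489]
eef_rot: [-3.141, -0.001, 1.88]
force: [-0.4, 0.7, 0.6]
grip_width: 0.0499
grip_force: 0.0
```

Run:
```python
from h import *
go(.4519,-.0138,.0465,np.pi/2+np.radians(17.7))
```

```text
tool delta [ 0.0002 -0.0001  0.0024] at [ 0.452  -0.0139  0.0489] [-3.1406e+00 -5.0000e-04  1.8796e+00]
rotvec [-0.001  -0.0005 -0.0001]
```

Emit:
hand_motion:
  rows:
    - [[0,0,0.002,0,0,0],[0,0,0,0,0,0],[0,0,0,0,0,0]]
  finger_gap: 0.05

```text
time_s: 16.3
ee_pos: [0.4514, -0.0138, 0.0462]
eef_rot: [-3.139, -0.001, 1.88]
force: [0.1, -0.2, -0.2]
grip_width: 0.05
grip_force: 0.0
```

Emit:
hand_motion:
  rows:
    - [[0,0,0,0,0,0],[0,0,0,0,0,0],[0,0,0,0,0,0],[0,0,0,0,0,0],[0,0,0,0,0,0]]
  finger_gap: 0.02
  squeeze: 20

```text
time_s: 16.8
ee_pos: [0.4512, -0.0138, 0.0459]
eef_rot: [-3.139, -0.001, 1.88]
force: [-0.1, -0.5, 1.0]
grip_width: 0.03
grip_force: 20.0
```

Emit:
hand_motion:
  rows:
    - [[0,0,-0.02,0,0,0],[0,0,-0.04,0,0,0],[0,0,-0.045,0,0,0.12],[0,0,-0.045,0,0,0.12],[0,0,-0.025,0,0,0.12],[0,0,0,0,0,0.098],[0,0,0,0,0,0],[0,0,0,0,0,0]]

```text
time_s: 17.6
ee_pos: [0.4514, -0.0139, 0.2202]
eef_rot: [-3.138, 0.0, 1.425]
force: [0.3, -0.1, -0.8]
grip_width: 0.0297
grip_force: 20.0
```

Run:
```python
from h import *
go(.6115,-.0213,.22,np.pi/2-np.radians(8.54))
```

```text
tool delta [ 0.0159  0.1595 -0.0004] at [ 0.4514 -0.0139  0.2202] [-3.1375e+00  1.0000e-04  1.4248e+00]
rotvec [-0.0041  0.0001  0.003 ]
```

Emit:
hand_motion:
  rows:
    - [[0.003,0.03,0,0,0,0],[0.005,0.045,0,0,0,0],[0.005,0.045,0,0,0,0],[0.0025,0.03,0,0,0,0],[0,0.009,0,0,0,0.003],[0,0,0,0,0,0],[0,0,0,0,0,0]]

```text
time_s: 18.3
ee_pos: [0.6104, -0.0221, 0.2199]
eef_rot: [-3.138, 0.0, 1.42]
force: [-0.4, -0.1, -1.2]
grip_width: 0.0294
grip_force: 20.0
```

Run:
```python
from h import *
go(.6115,-.0213,.22,np.pi/2-np.radians(8.54))
c=snap('wrist','w8')
a=c['pixels'][130:340,180:380]; cv2.imwrite('pics/w8b.png',cv2.resize(a,None,fx=2.85,fy=2.85,interpolation=cv2.INTER_CUBIC))
```

```text
tool delta [ 0.001   0.001  -0.0001] at [ 0.6104 -0.0221  0.2199] [-3.1375e+00  1.0000e-04  1.4198e+00]
rotvec [-0.0041  0.0001 -0.0019]
```

View pics/w8b.png

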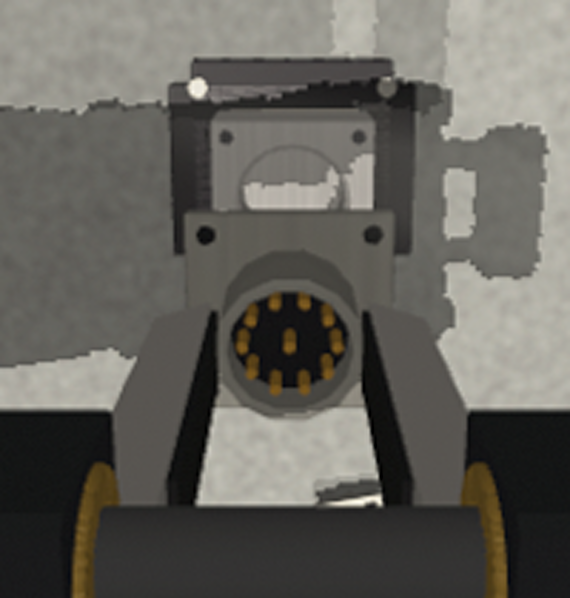

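Run:
```python
from h import *
c=load('w8'); f=lambda x,y,z: atz(c,*px(x,y,2.85,180,130),z)[:2]
def cen(a,b,h):
    d=(b-a)/np.linalg.norm(b-a); return (a+b)/2+h*np.array([d[1],-d[0]]),ang(a,b),np.linalg.norm(b-a)
z=.197; k=cen(f(206,235,z),f(373,235,z),.0191); h=cen(f(226,137,.076),f(358,137,.076),.02345)
print('conn',k,'rim',f(290,342,z+.024));print('holder',h)
R=Ro.from_euler('xyz',ctrl.get_obs()['eef_rot']).as_matrix(); print(R.T@np.append(h[0]-k[0],0), R.T@np.append(np.array([.6115,-.0213])-k[0],0))
```

```text
conn (array([ 0.61092811, -0.0222919 ]), np.float64(-8.609802153423557), np.float64(0.0379611154726578)) rim [ 0.61146669 -0.01996124]
holder (array([ 0.61153219, -0.02119928]), np.float64(-8.634927592054746), np.float64(0.046860203684554985))
[ 1.17112146e-03  4.32647420e-04 -1.51860653e-06] [ 1.06670242e-03  4.15996190e-04 -1.45789328e-06]
```

Emit:
hand_motion:
  rows:
    - [[0.0011,0.0004,0.02,0,0,0],[0,0,0.04,0,0,0],[0,0,0.025,0,0,0],[0,0,0.012,0,0,0],[0,0,0.008,0,0,0],[0,0,0.004,0,0,0],[0,0,0,0,0,0],[0,0,0,0,0,0]]

```text
time_s: 19.15
ee_pos: [0.6119, -0.0211, 0.1124]
eef_rot: [-3.14, -0.0, 1.419]
force: [-0.8, -0.4, -0.2]
grip_width: 0.0299
grip_force: 20.0
```

Emit:
hand_motion:
  rows:
    - [[0,0,0.003,0,0,0],[0,0,0.002,0,0,0],[0,0,0.001,0,0,0],[0,0,0,0,0,0],[0,0,0,0,0,0]]

```text
time_s: 19.65
ee_pos: [0.6115, -0.0211, 0.1054]
eef_rot: [-3.139, 0.0, 1.419]
force: [0.4, 0.3, -0.9]
grip_width: 0.0299
grip_force: 20.0
```

Emit:
hand_motion:
  rows:
    - [[0,0,0.001,0,0,0],[0,0,0.0005,0,0,0],[0,0,0,0,0,0],[0,0,0,0,0,0]]

```text
time_s: 20.05
ee_pos: [0.6115, -0.0211, 0.1039]
eef_rot: [-3.139, 0.0, 1.419]
force: [-0.9, 0.2, 0.6]
grip_width: 0.0303
grip_force: 20.0
```

Emit:
hand_motion:
  rows:
    - [[0,0,0.0005,0,0,0],[0,0,0,0,0,0],[0,0,0,0,0,0]]

```text
time_s: 20.35
ee_pos: [0.6116, -0.0211, 0.1038]
eef_rot: [-3.139, -0.0, 1.419]
force: [-1.2, -0.1, 5.3]
grip_width: 0.03
grip_force: 20.0
```

Emit:
hand_motion:
  rows:
    - [[0,0,0,0,0,0],[0,0,0,0,0,0],[0,0,0,0,0,0],[0,0,-0.02,0,0,0],[0,0,-0.04,0,0,0],[0,0,-0.04,0,0,0],[0,0,-0.03,0,0,0],[0,0,0,0,0,0],[0,0,0,0,0,0]]
  finger_gap: 0.05

```text
time_s: 21.25
ee_pos: [0.6118, -0.0211, 0.2331]
eef_rot: [-3.139, -0.0, 1.419]
force: [-0.4, 0.5, -1.0]
grip_width: 0.0505
grip_force: 0.0
```

Run:
```python
from h import *
go(.473,.298,.23)
c=snap('wrist','w9')
a=c['pixels'][120:270,180:380]; cv2.imwrite('pics/w9b.png',cv2.resize(a,None,fx=4,fy=4,interpolation=cv2.INTER_CUBIC))
```

```text
tool delta [ 0.2944 -0.1855  0.0036] at [ 0.6118 -0.0211  0.2331] [-3.1388 -0.      1.4188]
```

View pics/w9b.png

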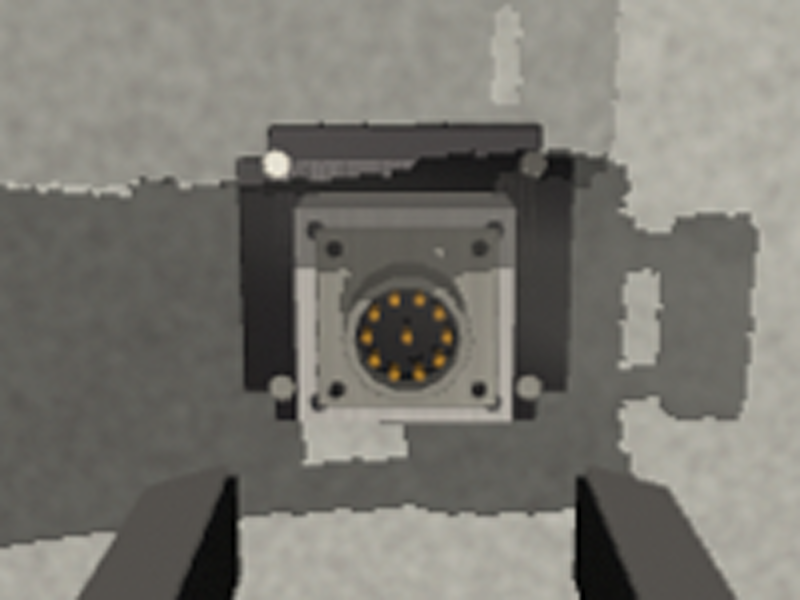

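The connector sits flat in the bore, flange screws at (334,248), (480,248), (478,389) and (336,389). On to the guard, measuring its ring with image code to save the last picture view.

Run:
```python
from h import *
c=load('w9'); f=lambda x,y,z=.081: atz(c,*px(x,y,4,180,120),z)[:2]
s=[f(334,248),f(480,248),f(478,389),f(336,389)]; print('conn',np.mean(s,0),ang(s[0],s[1]),[np.linalg.norm(s[i]-s[i-1]).round(4) for i in range(4)])
h=[f(314,229,.076),f(495,229,.076),f(493,403,.076),f(318,403,.076)]; print('holder',np.mean(h,0))
```

```text
conn [ 0.61227088 -0.02084238] -8.701748223798841 [np.float64(0.038), np.float64(0.038), np.float64(0.0379), np.float64(0.0379)]
holder [ 0.61165723 -0.02125196]
```

Emit:
hand_motion:
  rows:
    - [[0.023,-0.014,0,0,0,0],[0.04,-0.025,0,0,0,0],[0.04,-0.025,0,0,0,0],[0.04,-0.025,0,0,0,0],[0.04,-0.025,0,0,0,0],[0.04,-0.025,0,0,0,0],[0.04,-0.026,0,0,0,0],[0.031,-0.02,0,0,0,0],[0,0,0,0,0,0],[0,0,0,0,0,0]]
  finger_gap: 0.07

```text
time_s: 22.3
ee_pos: [0.4729, 0.2976, 0.2325]
eef_rot: [-3.137, 0.002, 1.42]
force: [0.3, -0.8, -0.4]
grip_width: 0.0697
grip_force: 0.0
```

Run:
```python
from h import *
c=snap('wrist','w10'); print(ctrl.get_obs()['ee_pos'])
g=c['pixels'].astype(int)[100:300,160:400]; b=cv2.cvtColor(c['pixels'],cv2.COLOR_BGR2GRAY)[100:300,160:400]
for t in (110,130,150,170,190,210,230):
    m=(b>t).astype(np.uint8); n,l,st,ce=cv2.connectedComponentsWithStats(m)
    print(t,[(st[i].tolist()) for i in range(1,n) if st[i][4]>150])
print(b[60:120:6,80:170:6]); print(proj(c,[.473,.298,.036])-[160,100])
```

```text
[0.47340846 0.29696999 0.23274887]
110 [[0, 0, 240, 200, 28546], [99, 123, 43, 33, 762]]
130 [[0, 0, 240, 200, 23194], [102, 70, 41, 40, 291], [99, 123, 43, 33, 727]]
150 [[0, 0, 27, 21, 316], [144, 0, 96, 185, 7432], [102, 70, 40, 40, 204], [24, 94, 49, 46, 747], [100, 124, 41, 31, 441], [5, 131, 19, 20, 169], [116, 136, 78, 64, 2335], [90, 179, 29, 21, 212]]
170 []
190 []
210 []
230 []
[[136 131 134 131 134 131 132 144  84  62  62  65  80 132 133]
 [131 131 131 128 129 136 130  79  66  71  80  82  88 158 147]
 [ 89 128 134 103 137 114 115 134 164  86  88  88  88  91 154]
 [ 70  68  75  91  82  88  87  88  88  91  88  91  90  90 110]
 [ 66  88  87  87 162  87  88  90  89  93 160  91  91  92  92]
 [ 86  85  87  89 138  88  89  88  87  72 148  90  88  89  94]
 [ 84  84  86  85 166  78  73  89  68  85 160  91  88  89  90]
 [ 80  85  84  79  81  88  87  88  87 114  83  87  88  88  91]
 [ 86  81  85  84  86  83 167 162 165  83  85  86  86  88  88]
 [ 82  80  85  84  87  83  81  85  89  81  83  86  88  83  86]]
[121.42896136  91.59810562]
```

Run:
```python
from h import *
c=load('w10'); b=cv2.cvtColor(c['pixels'],cv2.COLOR_BGR2GRAY)
for t in (120,130,140):
    m=np.zeros_like(b); sub=(b[160:220,250:315]>t).astype(np.uint8)
    n,l,st,ce=cv2.connectedComponentsWithStats(sub); i=l[170-160+0: ,:]
    k=[j for j in range(1,n) if 38<=st[j][2]<=44 and 36<=st[j][3]<=44]
    if not k: print(t,'none'); continue
    m=(l==k[0]).astype(np.uint8); cs,_=cv2.findContours(m,cv2.RETR_EXTERNAL,cv2.CHAIN_APPROX_NONE)
    e=cv2.fitEllipse(cv2.convexHull(cs[0])); u=e[0][0]+250; v=e[0][1]+160
    p=atz(c,u,v,.036); print(t,u,v,e[1],p)
    su=(atz(c,250+st[k[0]][0]-.5,v,.036),atz(c,250+st[k[0]][0]+st[k[0]][2]-.5,v,.036)); print('width',np.linalg.norm(su[1]-su[0]))
s=load('side0'); w=c
go(p[0],p[1],.027)
```

```text
120 281.8601245880127 189.5557403564453 (40.47797775268555, 41.235809326171875) [0.47387584 0.30035814 0.036     ]
width 0.048697425041133405
130 281.76465797424316 189.42362022399902 (40.10115432739258, 40.911224365234375) [0.47378755 0.30053232 0.036     ]
width 0.048692511140746755
140 281.8406238555908 189.61495780944824 (39.86893081665039, 40.21574401855469) [0.47384227 0.30029111 0.036     ]
width 0.04869962781823571
tool delta [0.0036 0.0008 0.2057] at [0.4734 0.297  0.2327] [-3.1372e+00  1.3000e-03  1.4189e+00]
```

Emit:
hand_motion:
  rows:
    - [[0.0036,0.0005,0.02,0,0,0],[0,0,0.04,0,0,0],[0,0,0.045,0,0,0],[0,0,0.045,0,0,0],[0,0,0.03,0,0,0],[0,0,0.018,0,0,0],[0,0,0.006,0,0,0],[0,0,0,0,0,0],[0,0,0,0,0,0]]
  finger_gap: 0.07

```text
time_s: 23.25
ee_pos: [0.4746, 0.3009, 0.0309]
eef_rot: [-3.14, -0.001, 1.418]
force: [0.5, -0.2, 0.4]
grip_width: 0.0698
grip_force: 0.0
```

Emit:
hand_motion:
  rows:
    - [[0,0,0,0,0,0],[0,0,0,0,0,0],[0,0,0,0,0,0],[0,0,0,0,0,0],[0,0,0,0,0,0]]
  finger_gap: 0.04
  squeeze: 12

```text
time_s: 23.75
ee_pos: [0.4741, 0.3012, 0.0304]
eef_rot: [-3.139, -0.0, 1.419]
force: [-1.6, -0.8, 6.5]
grip_width: 0.0485
grip_force: 12.0
```

Emit:
hand_motion:
  rows:
    - [[0,0,-0.02,0,0,0],[0,0,-0.04,0,0,0],[0,0,-0.045,0,0,0],[0,0,-0.045,0,0,0],[0,0,-0.045,0,0,0],[0,0,-0.02,0,0,0],[0,0,0,0,0,0],[0,0,0,0,0,0]]

```text
time_s: 24.55
ee_pos: [0.4743, 0.3008, 0.2437]
eef_rot: [-3.138, 0.001, 1.419]
force: [-0.2, 0.0, -0.6]
grip_width: 0.0493
grip_force: 12.0
```

Run:
```python
from h import *
go(.6118,-.0211,.25)
```

```text
tool delta [-0.2974  0.1847 -0.0068] at [0.4743 0.3008 0.2437] [-3.1376e+00  7.0000e-04  1.4188e+00]
```

Emit:
hand_motion:
  rows:
    - [[-0.025,0.015,0,0,0,0],[-0.04,0.025,0,0,0,0],[-0.04,0.025,0,0,0,0],[-0.04,0.025,0,0,0,0],[-0.04,0.025,0,0,0,0],[-0.04,0.025,0,0,0,0],[-0.04,0.025,0,0,0,0],[-0.032,0.0197,0,0,0,0],[0,0,0,0,0,0],[0,0,0,0,0,0]]

```text
time_s: 25.55
ee_pos: [0.6117, -0.0209, 0.242]
eef_rot: [-3.135, 0.0, 1.418]
force: [-0.1, 0.3, 0.3]
grip_width: 0.049
grip_force: 12.0
```

Run:
```python
from h import *
go(.6122,-.0203,.1114,np.pi/2-np.radians(8.6))
c=snap('wrist','w11'); cv2.imwrite('pics/w11b.png',cv2.resize(c['pixels'][130:340,180:380],None,fx=2.85,fy=2.85,interpolation=cv2.INTER_CUBIC))
```

```text
tool delta [0.0007 0.0013 0.1306] at [ 0.6117 -0.0209  0.242 ] [-3.1351  0.      1.4175]
rotvec [-0.0065  0.     -0.0032]
```

Emit:
hand_motion:
  rows:
    - [[0.0005,0.0006,0.02,0,0,0],[0,0,0.04,0,0,0],[0,0,0.03,0,0,0],[0,0,0.015,0,0,0],[0,0,0.01,0,0,0],[0,0,0.007,0,0,0],[0,0,0,0,0,0],[0,0,0,0,0,0]]

```text
time_s: 26.4
ee_pos: [0.6129, -0.0201, 0.1234]
eef_rot: [-3.14, -0.0, 1.419]
force: [-0.2, -1.1, -0.0]
grip_width: 0.049
grip_force: 12.0
```

Emit:
hand_motion:
  rows:
    - [[0,0,0.004,0,0,0],[0,0,0.002,0,0,0],[0,0,0.001,0,0,0],[0,0,0,0,0,0],[0,0,0,0,0,0]]

```text
time_s: 26.9
ee_pos: [0.6125, -0.0201, 0.1154]
eef_rot: [-3.139, 0.0, 1.419]
force: [0.3, -0.1, -0.5]
grip_width: 0.0493
grip_force: 12.0
```

Emit:
hand_motion:
  rows:
    - [[0,0,0.002,0,0,0],[0,0,0.001,0,0,0],[0,0,0,0,0,0],[0,0,0,0,0,0]]

```text
time_s: 27.3
ee_pos: [0.6124, -0.0201, 0.1123]
eef_rot: [-3.139, -0.0, 1.419]
force: [0.2, 0.2, 0.1]
grip_width: 0.0492
grip_force: 12.0
```

Emit:
hand_motion:
  rows:
    - [[0,0,0.0007,0,0,0],[0,0,0,0,0,0],[0,0,0,0,0,0]]

```text
time_s: 27.6
ee_pos: [0.6124, -0.0201, 0.1116]
eef_rot: [-3.139, 0.0, 1.419]
force: [-0.8, -0.6, -0.8]
grip_width: 0.0492
grip_force: 12.0
```

Emit:
hand_motion:
  rows:
    - [[0,0,0.0007,0,0,0],[0,0,0,0,0,0],[0,0,0,0,0,0]]

```text
time_s: 27.9
ee_pos: [0.6126, -0.0201, 0.1114]
eef_rot: [-3.139, -0.0, 1.419]
force: [-2.1, -0.4, 5.3]
grip_width: 0.0491
grip_force: 12.0
```

Contact at the expected height. Release, retreat, and check with the last picture view.

Emit:
hand_motion:
  rows:
    - [[0,0,0,0,0,0],[0,0,0,0,0,0],[0,0,0,0,0,0],[0,0,-0.02,0,0,0],[0,0,-0.04,0,0,0],[0,0,-0.04,0,0,0],[0,0,-0.03,0,0,0],[0,0,0,0,0,0],[0,0,0,0,0,0]]
  finger_gap: 0.07

```text
time_s: 28.8
ee_pos: [0.6128, -0.0202, 0.2407]
eef_rot: [-3.139, -0.0, 1.419]
force: [0.8, 0.1, -0.5]
grip_width: 0.0699
grip_force: 0.0
```

Run:
```python
from h import *
w=snap('wrist','w12')['pixels'][100:300,160:400]; d=snap('side','side1')['pixels'][140:300,180:380]
a=cv2.resize(w,(480,400),interpolation=cv2.INTER_CUBIC); b=cv2.resize(d,None,fx=1.6,fy=2.5,interpolation=cv2.INTER_CUBIC)
cv2.imwrite('pics/final.png',np.hstack([a,b]))
```

```text
(no output)
```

View pics/final.png

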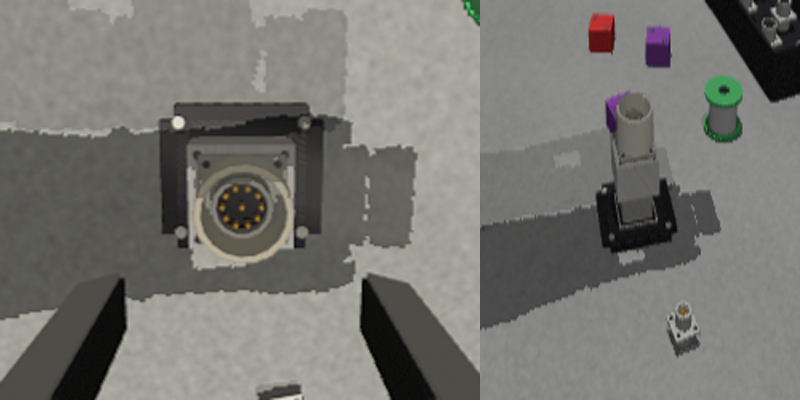

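The stack stands with the guard at (242,213) around the pins at (241,208), and the bystanders haven't moved. One quick centring check before handing in.

Run:
```python
from h import *
c=load('w12'); f=lambda x,y,z: atz(c,*px(x,y,2,160,100),z)[:2]
l,r,t,b=f(192,214,.117),f(294,214,.117),f(242,165,.117),f(242,263,.117); p=(l+r)/2,(t+b)/2
print(p,np.linalg.norm(r-l),np.linalg.norm(t-b))
if max(np.linalg.norm(q-np.array([.612,-.021])) for q in p)<.004: print(ctrl.hand_in())
```

```text
(array([ 0.61299488, -0.02110757]), array([ 0.61245117, -0.02148932])) 0.04943279881553077 0.04877866408340055
the job is handed in; nothing more can be done
None
```

I built the fixture stack in the order asked (foot, holder, connector, guard) and handed it in at about 29 s; each part measured within about 1 mm of centre, and the bystanders were left alone.

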